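Clamp a lens carriage with the square T-key

ROBOT

A 7-joint arm with a two-finger parallel gripper is mounted at the origin on the work surface. World frame = base frame: x ahead of the robot, y to its left, z up, the work surface at z = 0. Lengths are in m, angles in degrees, forces in N, time in s.
With the tool pointing down it reaches from about 0.425 to 0.875 m from the base axis. Payload 4.7 kg.
Tool frame: the origin (TCP) lies midway between the tips of the shut fingers; the grasp point (between the pads) lies env.grip_point_offset behind it (env.grip_point_offset is the distance from the TCP to the grasp point, in m); z points along the fingers, y is the line along which they close (so a half turn about z gives the same grasp; the last joint's range is limited). The gripper opens to 87 mm and grips with 3 to 60 N. Pads are 19 mm wide; open, the fingers measure 117 mm over their backs; the gripper's body (75 mm by 190 mm) begins 51 mm behind the grasp point.
Start: joints at [-71.156, 18.392, -4.016, 83.108, 1.295, 78.541, -3.26], TCP at [0.201, 0.618, 0.223] pointing down, gripper open.
Joint ranges: [-163.93, 163.93], [-17.29, 119.83], [-79.2, 71.16], [3.27, 140.29], [-89.18, 269.18], [5.43, 117.66], [-154.24, 154.24]. Speed limits (degrees/s): [147.25, 147.25, 180, 180, 180, 180, 180].

INTERFACE

Orientations are given as [roll, pitch, yaw] about the fixed x, y, z axes, in that order (R = Rz(yaw) Ry(pitch) Rx(roll)).
In Python, from cell import env gives the robot as it stands.
- The arm moves only by the shell command python3 -m creep 'ROWS' [FORCE]. ROWS is a JSON object of lists of equal length, an entry for each row: "translation": the shift along the tool's x, y, z in units of 0.08 m (1.0 is 0.08 m), a list of three; "turn": the turn, a rotation vector about the tool's x, y, z in units of 180 degrees (1.0 is 180 degrees), a list of three; "grip": the opening, from 0 (shut) to 1 (fully open). In form: {"translation": [[x, y, z], ...], "turn": [[ax, ay, az], ...], "grip": [grip, ...]}. A call has 1 to 5 rows; each row shifts and turns the commanded pose from where the row before left it, along the tool's axes as they then stand; what a row does not reach is not made up. A row lasts 1/8 s, in which the tool goes at most 62.5 mm and 10.7 degrees, less where a joint would pass 70% of its speed; a pose out of reach is approached as far as the arm can. A call with a number of a shift or a turn outside -1 to 1 is refused whole. A call with a gripper value outside its range is refused whole. The fingers move at their own pace and stop on an object; FORCE is the grip in N (left out, the last holds). Time passes only in rows, so rows that do not move let the fingers close. It gives the time, the measured TCP pose, the force, the opening and the grip force at its end, in the units of the state.
- env.get_obs(): the state, without advancing time (a new reading comes with each control period).
- env.read_camera(name): name is "scene" or "top" or "wrist"; returns a dict with "frame" (480x640x3 uint8, red, green, blue), "z_map" (480x640 float32, m along the optical axis (not along the pixel's ray), 0 where there is no reading), "K" (3x3 intrinsics, pixels), "rvec" (rotation vector, rad) and "tvec" (3), from world to camera coordinates, as OpenCV has them. Camera axes: x right, y down, z forward; pixel columns grow to the right and rows downward; lengths in m; the calibration is good to about 2 mm. The wrist camera is an equidistant fisheye: a pixel r from the principal point sees the ray r / f radians off the axis. A picture is of the moment at which its call begins.
- env.sign_off(): hands the job in; it is judged then, once.
The state is a dict: "time_s": time; "qpos": joint angles; "joint_velocities": joint speeds; "effort": joint torques, N m; "tool_pos": TCP position; "tool_rot": TCP orientation; "force": force on the tool from outside, world axes, zero at the start; "wrist_torque": the same for the moment, N m; "grip_width": finger opening in m; "grasp_force": force on a finger pad.
Only numpy, scipy, OpenCV 4.12 (cv2) and the standard library are available. Lean on these libraries where they do the work, as an engineer would, in place of code of your own. Each camera call takes 0.05 s, during which the arm holds its last target. There are 200 camera calls.

TASK

The lens carriage on the short optical rail is not yet clamped. Take the T-handled key out of its stand, fit its square end fully into the square socket of the carriage's clamp knob and, with the key fully in, turn the knob clockwise (seen from above) until its nose meets the steel stop post. Then put the key back in its stand, upright with its collar resting on the stand, and let go; leave the other loose things where they are.

Things in the scene. Friction and masses are not known exactly. Their poses are not given: they have to be found in the camera images.
- key_grip (a point): T-key (135 mm, 0.22 kg) standing tip down in its stand: centre of its black T handle, a bar 90 mm (key's x) by 18 mm (y) by 26 mm high (z, up). Under it a steel shank 16 mm across with a 40 mm round collar, 6 mm thick, its underside 52 mm below this point
- key_tip (a point): lowest point of the same key, centre of its nose's end, 122 mm straight below key_grip, same axes. From it up: 8 mm of round tapered nose (9 to 16 mm across), then 37 mm of 16 x 16 mm square steel, sides along the key's x and y
- knob_socket (a point): centre of the mouth of the square socket in the top of the clamp knob (aluminium, eight-sided, 48 mm across, top 74 mm above the table, axis upright). Socket 18 x 18 mm, sides along this point's x and y (they turn with the knob), 26 mm deep, no bevel: the key fits at four yaws 90 degrees apart, with about 7 degrees of play each way
- stop_post (a point): top of the steel stop post, 10 mm thick, 70 mm above the table, standing on the black carriage (180 x 96 mm, top 44 mm above the table) 38 mm from the knob's axis. The knob's nose, 12 mm wide, reaches 46 mm from the axis and is 18 mm high at most above the carriage
- lens (a point): centre of the upright lens on the same carriage, 105 mm from the knob's axis; its black rim is 66 mm across, its top 138 mm above the table. Rail, carriage and lens are fixed
- knob (a joint): angle of the clamp knob in rad: grows as the knob is turned clockwise seen from above (its yaw falls by the same amount); starts between 0 and 0.3, nose on the stop post (clamped) at 1.25, which is its hard end. It is stiff (about 0.15 N m) and stays where it is left
- stand_hole (a point): centre of the mouth of the round hole in the top of the key stand, a fixed dark steel block 80 x 80 mm, 85 mm high. Hole 28 mm across with a 4 mm bevel, 78 mm deep. With the key put away its collar rests on the block's top, so that key_grip is 52 mm above this point, at any yaw
- lens_tube: loose bystander: upright black lens tube, 54 mm across, 70 mm high; origin at its underside's centre
- post_holder: loose bystander: black post holder on a 75 x 50 mm foot, 95 mm high; origin at its underside's centre
- sensor: loose bystander: white sensor box 85 x 60 x 35 mm with a round black window, top 39 mm; origin at its underside's centre

How it is judged:
By the outcome, as a careful person would: the job done as asked, in the order asked, and still so for the second after the job is handed in, with the robot touching nothing.
It also fails if it takes over 58 s, if anything falls off the work surface, if the arm or the gripper's body presses on something with over 40 N, if the wrist force passes 120 N, or if a joint passes its speed limit or range.

## Working session

There is one attempt and no reset: what is moved stays moved. The work goes in short steps, Python scripts to look and compute and a shell command to move; the robot and the scene stay as the last step left them, time stands still between calls to the robot, and variables do not carry over. Pictures are saved under pics/ and viewed, at most 10 in all, crops included, and the job is handed in when it is done.

```bash
mkdir -p pics; ls; cat > h.py <<'E'
import numpy as np,cv2
from cell import env
def cam(n):
    c=env.read_camera(n); c['R']=cv2.Rodrigues(np.array(c['rvec'],float))[0]; c['t']=np.array(c['tvec'],float).ravel(); return c
def cloud(c):
    v,u=np.mgrid[0:480,0:640]; z=c['z_map']; K=np.array(c['K'])
    p=np.stack([(u-K[0,2])/K[0,0]*z,(v-K[1,2])/K[1,1]*z,z],-1)
    P=(p-c['t'])@c['R']; P[z==0]=np.nan; return P
def save(n,im,):
    cv2.imwrite('pics/'+n,cv2.cvtColor(im,cv2.COLOR_RGB2BGR))
E
python3 - <<'E'
from h import *
o=env.get_obs(); print({k:np.round(v,3) for k,v in o.items()}, env.grip_point_offset)
a=cam('top');b=cam('scene')
for n,c in(('top',a),('scene',b)):
    save(n+'1.png',c['frame']); np.savez(n+'1.npz',P=cloud(c),f=c['frame']); print(n,c['K'],-c['R'].T@c['t'])
E
```

```text
pics
{'time_s': np.float64(0.0), 'qpos': array([-71.156,  18.439,  -4.017,  83.174,   1.296,  78.54 ,  -3.259]), 'joint_velocities': array([-0.022, -0.033,  0.085,  0.007, -0.072,  0.001, -0.036]), 'effort': array([-0.0000e+00, -4.9130e+01, -4.0400e-01, -3.1253e+01, -6.4000e-02,
        4.4000e-02,  0.0000e+00]), 'tool_pos': array([0.201, 0.618, 0.221]), 'tool_rot': array([-1.79891e+02,  6.00000e-03,  1.61968e+02]), 'force': array([-0.602, -0.837,  0.331]), 'wrist_torque': array([0.041, 0.007, 0.028]), 'grasp_force': np.float64(0.0), 'grip_width': np.float64(0.087)} 0.0187
top [[452.75501113   0.         311.33374661]
 [  0.         452.75501113 248.5360519 ]
 [  0.           0.           1.        ]] [ 0.38686177 -0.01205917  1.12290003]
scene [[603.32476104   0.         326.37741556]
 [  0.         603.32476104 239.77599372]
 [  0.           0.           1.        ]] [1.36522726 0.83493992 0.9904169 ]
```

View pics/top1.png

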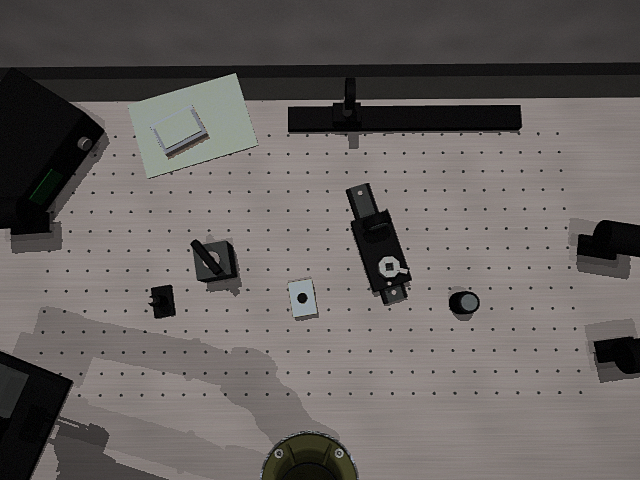

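View pics/scene1.png

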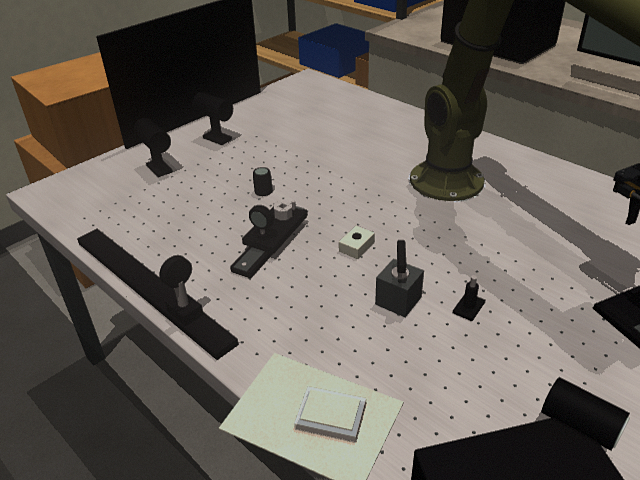

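The top view shows the key handle at (206,257) on the stand (215,261), and the knob at (389,267) with its nose to the right (405,271). The lens is at (375,228), the sensor at (302,299), the tube at (464,302) and the holder at (162,301). Next I measure these from depth.

```bash
python3 - <<'E'
from h import *
d=np.load('top1.npz');P,f=d['P'],d['f']
s=np.load('scene1.npz');S=s['P']
def reg(P,x,z0,z1):
    m=(abs(P[...,0]-x[0])<x[2])&(abs(P[...,1]-x[1])<x[2])&(P[...,2]>z0)&(P[...,2]<z1); return m
def rep(n,P,m):
    q=P[m]
    if len(q)<8: print(n,len(q));return
    r=cv2.minAreaRect((q[:,:2]*1000).astype(np.float32)); print(n,len(q),'mean',q.mean(0).round(4),'rect',np.round(r[0],1),np.round(r[1],1),round(r[2],1))
for n,uv in dict(key=(206,257),stand=(228,262),knob=(380,267),lens=(375,228),sensor=(295,290),tube=(468,300)).items(): print(n,P[uv[1],uv[0]].round(4))
k=P[257,206]
for nm,Q in(('top',P),('scene',S)):
    rep(nm+' handle',Q,reg(Q,(k[0],k[1],.07),.125,.16))
    rep(nm+' handletop',Q,reg(Q,(k[0],k[1],.07),.144,.16))
    rep(nm+' collar',Q,reg(Q,(k[0],k[1],.07),.0885,.096))
    rep(nm+' standtop',Q,reg(Q,(k[0],k[1],.09),.08,.0875))
    kn=P[267,380]
    rep(nm+' knobtop',Q,reg(Q,(kn[0],kn[1],.05),.0715,.077))
    rep(nm+' post',Q,reg(Q,(kn[0],kn[1],.065),.0655,.0715))
    rep(nm+' nose',Q,reg(Q,(kn[0],kn[1],.065),.055,.065))
    rep(nm+' lens',Q,reg(Q,(kn[0]+.1,kn[1],.07),.085,.15))
# zoomed crops
save('crops1.png',np.hstack([cv2.resize(f[225:305,175:255],(390,390),interpolation=cv2.INTER_CUBIC),cv2.resize(f[210:310,340:440],(390,390),interpolation=cv2.INTER_CUBIC)]))
E
```

```text
key [0.5132 0.22   0.1479]
stand [0.5096 0.1842 0.0827]
knob [ 0.4964 -0.168   0.0752]
lens [ 0.5843 -0.1557  0.0979]
sensor [0.4465 0.0311 0.0372]
tube [ 0.419  -0.3696  0.0701]
top handle 374 mean [0.5136 0.22   0.148 ] rect [515.1 222.2] [91.4 18.2] 39.7
top handletop 335 mean [0.5142 0.2213 0.1493] rect [515.3 222.4] [90.9 18.1] 39.7
top collar 104 mean [0.5161 0.2187 0.0907] rect [506.1 221.6] [73.  70.8] 77.0
top standtop 722 mean [0.5135 0.2183 0.0846] rect [515.1 222.3] [80.8 81.3] 10.1
top knobtop 248 mean [ 0.4979 -0.1893  0.0737] rect [ 493.5 -186.3] [48.2 60.4] 56.9
top post 63 mean [ 0.4881 -0.1872  0.0696] rect [ 490.3 -189. ] [60.5 41.7] 30.7
top nose 67 mean [ 0.4901 -0.2073  0.0606] rect [ 493.9 -195.5] [56.1 58.2] 32.6
top lens 349 mean [ 0.5945 -0.1559  0.1257] rect [ 597.4 -158.8] [23.6 64.8] 15.5
scene handle 277 mean [0.5228 0.2294 0.1468] rect [516.5 224.4] [90.7 17.8] 38.7
scene handletop 217 mean [0.5178 0.2256 0.1498] rect [516.2 224.1] [89.8 17.8] 38.5
scene collar 138 mean [0.5204 0.2286 0.0912] rect [518.8 225.5] [74.7 78.1] 10.6
scene standtop 594 mean [0.5202 0.2273 0.0847] rect [514.1 222.7] [87.6 82.1] 9.9
scene knobtop 118 mean [ 0.4981 -0.1871  0.0743] rect [ 498.1 -187.4] [53.6 47.4] 41.9
scene post 64 mean [ 0.4974 -0.1833  0.069 ] rect [ 490.9 -189.7] [66.4 45.6] 35.3
scene nose 77 mean [ 0.5007 -0.1792  0.0608] rect [ 496.9 -191.8] [62.5 57.1] 32.6
scene lens 441 mean [ 0.6029 -0.1503  0.1146] rect [ 600.2 -155. ] [29.  66.1] 18.6
```

View pics/crops1.png

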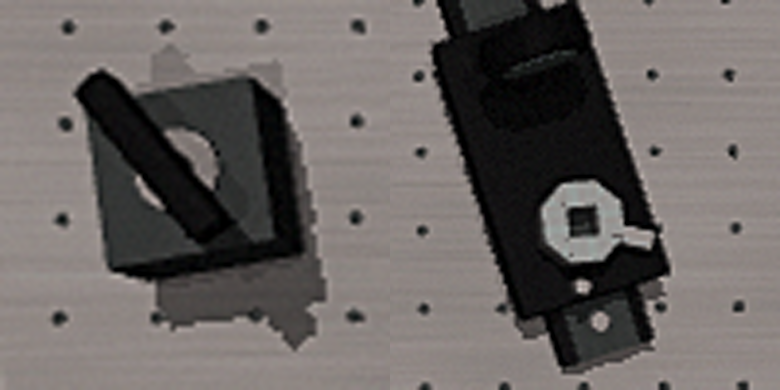

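The crop shows the handle running along yaw of about 39°. The nose points at about -102° and the post stands at about 180° (right panel, (584,287)), which fits a turn of roughly 65°. The measured heights and sizes match the given ones. Now I move over the key.

```bash
cat >> h.py <<'E'
from scipy.spatial.transform import Rotation as Ro
def to(p,yaw,roll=180.,pitch=0.):
    o=env.get_obs(); R=Ro.from_euler('xyz',o['tool_rot'],degrees=True); G=Ro.from_euler('xyz',[roll,pitch,yaw],degrees=True)
    d=np.array(p)-o['tool_pos']
    print('t',round(o['time_s'],2),'pos',np.round(o['tool_pos'],4),'rot',np.round(o['tool_rot'],2),'F',np.round(o['force'],1),'T',np.round(o['wrist_torque'],2),'w',round(o['grip_width'],4),'q7',round(o['qpos'][6],1))
    print('shift now',np.round(R.inv().apply(d)/.08,3),'turn',np.round((R.inv()*G).as_rotvec()/np.pi,4),'shift after turn',np.round(G.inv().apply(d)/.08,3))
E
T='"turn":[[0,0,0],[0,0,0],[0,0,0],[0,0,0],[0,0,0]],"grip":[1,1,1,1,1]}'
python3 -m creep '{"translation":[[-0.526,-0.348,0],[-0.526,-0.348,0],[-0.526,-0.348,0],[-0.526,-0.348,0],[-0.526,-0.348,0]],"turn":[[0,0,0],[0,0,0],[0,0,0],[0,0,0],[0,0,0]],"grip":[1,1,1,1,1]}'
python3 -m creep '{"translation":[[-0.526,-0.348,0],[-0.526,-0.348,0],[-0.526,-0.348,0],[-0.526,-0.348,0],[-0.526,-0.348,0]],"turn":[[0,0,0],[0,0,0],[0,0,0],[0,0,0],[0,0,0]],"grip":[1,1,1,1,1]}'
python3 -m creep '{"translation":[[0,0,0],[0,0,0],[0,0,0],[0,0,0],[0,0,0]],"turn":[[0,0,0.05],[0,0,0.05],[0,0,0.05],[0,0,0.05],[0,0,0.05]],"grip":[1,1,1,1,1]}'
python3 -c "
from h import *
to([.5155,.223,.2],39)"
```

```text
time_s: 0.72
tool_pos: [0.359, 0.4189, 0.2222]
tool_rot: [-180.0, -0.0, 162.0]
force: [1.2, 1.0, -0.3]
grip_width: 0.087
grasp_force: 0.0
time_s: 1.35
tool_pos: [0.5158, 0.2216, 0.2223]
tool_rot: [-180.0, -0.0, 162.0]
force: [0.1, 1.0, 0.1]
grip_width: 0.0871
grasp_force: 0.0
time_s: 1.98
tool_pos: [0.5149, 0.2229, 0.2221]
tool_rot: [-180.0, 0.0, 116.7]
force: [0.5, -0.7, -0.7]
grip_width: 0.087
grasp_force: 0.0
t 1.98 pos [0.5149 0.2229 0.2221] rot [-179.95    0.    116.67] F [ 0.5 -0.7 -0.7] T [-0.05  0.02 -0.01] w 0.087 q7 2.7
shift now [-0.002  0.007  0.276] turn [-2.000e-04  2.000e-04  4.315e-01] shift after turn [0.007 0.004 0.276]
```

```bash
python3 -m creep '{"translation":[[0,0,0],[0,0,0],[0,0,0],[0,0,0],[0,0,0]],"turn":[[0,0,0.048],[0,0,0.048],[0,0,0.048],[0,0,0.048],[0,0,0.048]],"grip":[1,1,1,1,1]}' >/dev/null
python3 -m creep '{"translation":[[0,0,0],[0,0,0],[0,0,0],[0,0,0],[0,0,0]],"turn":[[0,0,0.048],[0,0,0.048],[0,0,0.048],[0,0,0.048],[0,0,0]],"grip":[1,1,1,1,1]}' >/dev/null
python3 - <<'E'
from h import *
to([.5155,.223,.1185],39)
c=cam('wrist'); save('w1.png',c['frame']); print(c['K'],-c['R'].T@c['t'],c['R'][2])
E
```

```text
t 3.23 pos [0.5149 0.223  0.2222] rot [-1.80e+02  4.00e-02  3.93e+01] F [-0.8  1.  -0.3] T [-0.08  0.12  0.06] w 0.0868 q7 -74.1
shift now [0.006 0.004 1.296] turn [-0.      0.0002  0.0017] shift after turn [0.006 0.004 1.296]
[[371.64829954   0.         316.82374484]
 [  0.         371.64829954 240.42156081]
 [  0.           0.           1.        ]] [0.57197798 0.2690516  0.38425544] [-0.20512025 -0.16833723 -0.96415157]
```

View pics/w1.png

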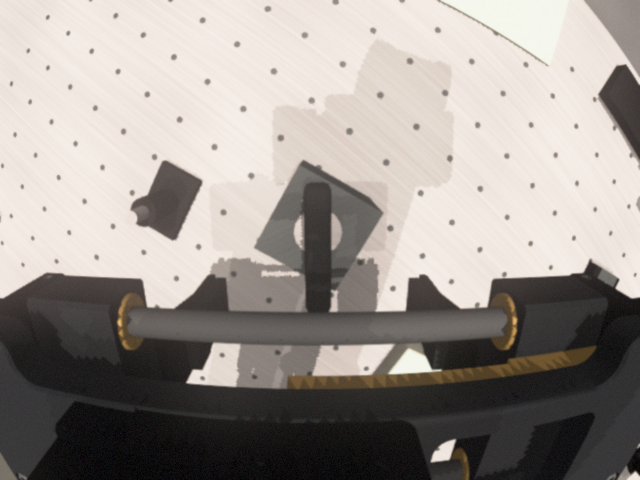

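The handle is vertical at column 317 and centred between the fingers, so I descend and grip.

```bash
python3 -m creep '{"translation":[[0,0,0.3],[0,0,0.3],[0,0,0.3],[0,0,0.25],[0.006,0.004,0.145]],"turn":[[0,0,0],[0,0,0],[0,0,0],[0,0,0],[0,0,0]],"grip":[1,1,1,1,1]}'
python3 -m creep '{"translation":[[0,0,0],[0,0,0],[0,0,0],[0,0,0],[0,0,0]],"turn":[[0,0,0],[0,0,0],[0,0,0],[0,0,0],[0,0,0]],"grip":[0.1,0.1,0.1,0.1,0.1]}' 50
python3 -m creep '{"translation":[[0,0,0],[0,0,0],[0,0,0],[0,0,0],[0,0,0]],"turn":[[0,0,0],[0,0,0],[0,0,0],[0,0,0],[0,0,0]],"grip":[0.1,0.1,0.1,0.1,0.1]}' 50
```

```text
time_s: 3.9
tool_pos: [0.5152, 0.2229, 0.1178]
tool_rot: [-180.0, 0.1, 39.3]
force: [0.4, -0.3, -0.1]
grip_width: 0.0868
grasp_force: 0.0
time_s: 4.53
tool_pos: [0.5159, 0.2232, 0.1193]
tool_rot: [180.0, -0.0, 39.2]
force: [-0.2, -0.0, 0.1]
grip_width: 0.0449
grasp_force: 0.0
time_s: 5.15
tool_pos: [0.5158, 0.2231, 0.119]
tool_rot: [-180.0, -0.0, 39.2]
force: [0.4, 0.1, -0.6]
grip_width: 0.0175
grasp_force: 50.0
```

```bash
python3 -m creep '{"translation":[[0,0,-0.2],[0,0,-0.35],[0,0,-0.35],[0,0,-0.35],[0,0,-0.25]],"turn":[[0,0,0],[0,0,0],[0,0,0],[0,0,0],[0,0,0]],"grip":[0.1,0.1,0.1,0.1,0.1]}' 50
python3 -m creep '{"translation":[[-0.2,0.215,0],[-0.4,0.43,0],[-0.426,0.455,0],[-0.426,0.455,0],[-0.426,0.455,0]],"turn":[[0,0,0],[0,0,0],[0,0,0],[0,0,0],[0,0,0]],"grip":[0.1,0.1,0.1,0.1,0.1]}'
python3 -m creep '{"translation":[[-0.426,0.455,0],[-0.426,0.455,0],[-0.426,0.455,0],[-0.426,0.455,0],[-0.426,0.455,0]],"turn":[[0,0,0],[0,0,0],[0,0,0],[0,0,0],[0,0,0]],"grip":[0.1,0.1,0.1,0.1,0.1]}'
python3 -m creep '{"translation":[[-0.2,0.215,0],[-0.05,0.05,0],[0,0,0],[0,0,0],[0,0,0]],"turn":[[0,0,-0.04],[0,0,-0.045],[0,0,-0.045],[0,0,-0.045],[0,0,-0.042]],"grip":[0.1,0.1,0.1,0.1,0.1]}'
python3 -m creep '{"translation":[[0,0,0],[0,0,0]],"turn":[[0,0,0],[0,0,0]],"grip":[0.1,0.1]}'
python3 - <<'E'
from h import *
to([.497,-.187,.239],78)
c=cam('wrist'); save('w2.png',c['frame']); np.savez('w2.npz',f=c['frame'],z=c['z_map'],K=c['K'],R=c['R'],t=c['t'])
E
```

```text
time_s: 5.78
tool_pos: [0.5161, 0.2231, 0.2412]
tool_rot: [180.0, -0.1, 39.2]
force: [0.6, -0.0, -2.2]
grip_width: 0.0176
grasp_force: 50.0
time_s: 6.4
tool_pos: [0.4996, 0.0003, 0.2383]
tool_rot: [-180.0, 0.1, 39.1]
force: [0.3, 0.1, -1.8]
grip_width: 0.0176
grasp_force: 50.0
time_s: 7.02
tool_pos: [0.482, -0.2476, 0.2385]
tool_rot: [-179.9, -0.0, 39.1]
force: [0.5, 0.4, -3.2]
grip_width: 0.0175
grasp_force: 50.0
time_s: 7.65
tool_pos: [0.4807, -0.2752, 0.2382]
tool_rot: [-179.9, -0.0, 78.4]
force: [-0.1, -0.2, -2.3]
grip_width: 0.0176
grasp_force: 50.0
time_s: 7.9
tool_pos: [0.4818, -0.2747, 0.2387]
tool_rot: [-180.0, -0.0, 78.1]
force: [-0.4, 0.0, -2.6]
grip_width: 0.0173
grasp_force: 50.0
t 7.9 pos [ 0.4818 -0.2747  0.2387] rot [-1.7996e+02 -2.0000e-02  7.8090e+01] F [-0.4  0.  -2.6] T [-0.12  0.05 -0.04] w 0.0173 q7 20.2
shift now [ 1.112 -0.04  -0.004] turn [-0.0002 -0.0001  0.0005] shift after turn [ 1.112 -0.042 -0.004]
```

View pics/w2.png

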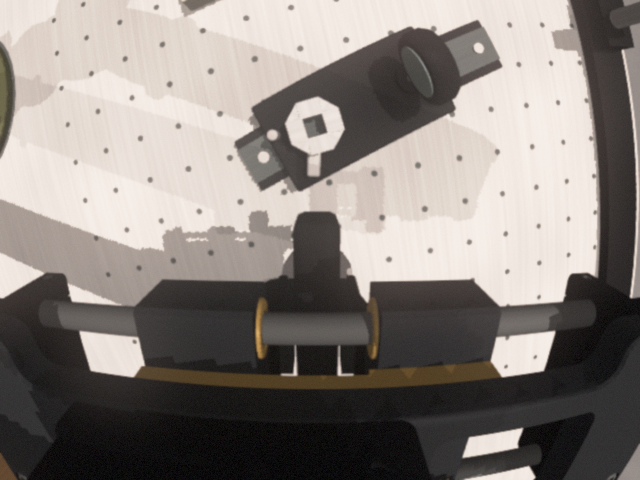

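The socket is at (316,126), the nose at (314,165), the post at (272,134), and the key is held upright at column 317. Next I rectify the knob's top plane to get the socket centre and yaw.

```bash
cat >> h.py <<'E'
def rect(f,K,R,t,cx,cy,z,half=.06,s=.00025):
    n=int(2*half/s); i=np.arange(n)
    X=np.stack(np.broadcast_arrays((cx+half-i*s)[:,None],(cy+half-i*s)[None,:],np.array(z)),-1).reshape(-1,1,3).astype(float)
    q,_=cv2.fisheye.projectPoints(X,cv2.Rodrigues(np.array(R))[0],np.array(t,float).reshape(3,1),np.array(K,float),np.zeros(4))
    m=q.reshape(n,n,2).astype(np.float32); return cv2.remap(f,m[...,0],m[...,1],cv2.INTER_CUBIC)
E
python3 - <<'E'
from h import *
d=np.load('w2.npz'); cx,cy=.497,-.187
im=rect(d['f'],d['K'],d['R'],d['t'],cx,cy,.074); save('r2.png',im)
g=cv2.cvtColor(im,cv2.COLOR_RGB2GRAY); 
W=lambda p:(round(cx+.06-p[1]*.00025,4),round(cy+.06-p[0]*.00025,4))
for th in(110,140,170):
    n,l,st,ce=cv2.connectedComponentsWithStats((g<th).astype(np.uint8))
    for k in range(1,n):
        if 1500<st[k,4]<12000 and np.hypot(*(ce[k]-240))<60:
            c=cv2.findContours((l==k).astype(np.uint8),0,2)[0][0]; r=cv2.minAreaRect(c); print(th,'dark',st[k,4],W(r[0]),np.array(r[1])*.25,r[2])
    n,l,st,ce=cv2.connectedComponentsWithStats((g>th).astype(np.uint8))
    k=max((k for k in range(1,n) if np.hypot(*(ce[k]-240))<80),key=lambda k:st[k,4])
    c=max(cv2.findContours((l==k).astype(np.uint8),0,2)[0],key=cv2.contourArea); print('knob',W(cv2.minEnclosingCircle(c)[0]),st[k],W(ce[k]))
E
```

```text
110 dark 2673 (0.4985, -0.1901) [16.04746056 16.2737999 ] 84.80557250976562
knob (0.4966, -0.1991) [  151   134   279   203 33214] (np.float64(0.4974), np.float64(-0.1938))
140 dark 4572 (0.4985, -0.19) [17.06598854 17.20179176] 84.80557250976562
knob (0.4968, -0.1991) [  153   135   275   200 29968] (np.float64(0.4976), np.float64(-0.1937))
170 dark 5048 (0.4985, -0.19) [17.90344238 17.97134399] 84.80557250976562
knob (0.4964, -0.1988) [  154   137   271   196 28075] (np.float64(0.4977), np.float64(-0.1933))
```

View pics/r2.png

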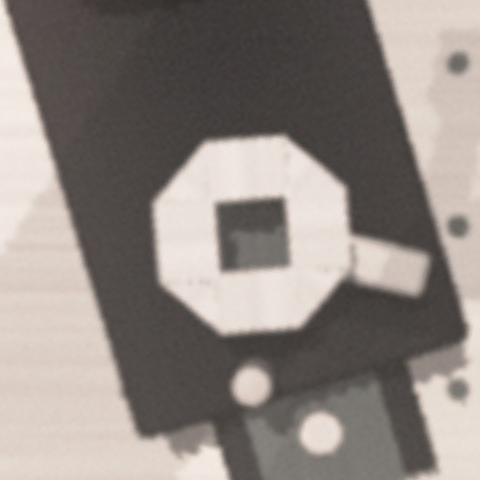

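The socket reads (0.4985, -0.190), 18 × 18 mm as it should be, with yaw 5.2° mod 90. I cross-check with the top and scene pictures, because they also fixed the key's position.

```bash
python3 - <<'E'
from h import *
cx,cy=.497,-.187
for n in('top','scene'):
    c=cam(n); f=np.load(n+'1.npz')['f']
    for (X,Y,z,nm) in((cx,cy,.074,'socket'),(.5155,.223,.085,'stand')):
        s=.00025;i=np.arange(480)
        Q=np.stack(np.broadcast_arrays((X+.06-i*s)[:,None],(Y+.06-i*s)[None,:],np.array(z)),-1).reshape(-1,3)
        m=cv2.projectPoints(Q,np.array(c['rvec'],float),c['t'],np.array(c['K']),None)[0].reshape(480,480,2).astype(np.float32)
        im=cv2.remap(f,m[...,0],m[...,1],cv2.INTER_CUBIC); cv2.imwrite(f'pics/{n}_{nm}.png',im[...,::-1])
        g=cv2.cvtColor(im,cv2.COLOR_RGB2GRAY)
        if nm=='socket':
          for th in (100,130,160):
            N,l,st,ce=cv2.connectedComponentsWithStats((g<th).astype(np.uint8))
            for k in range(1,N):
                if 1200<st[k,4]<9000 and np.hypot(*(ce[k]-240))<60:
                    ct=cv2.findContours((l==k).astype(np.uint8),0,2)[0][0]; r=cv2.minAreaRect(ct); p=r[0]; print(n,th,round(X+.06-p[1]*s,4),round(Y+.06-p[0]*s,4),np.array(r[1])*.25,r[2])
# key handle far end seen in wrist now / stand empty hole from top now
c=cam('top'); save('top2.png',c['frame'])
for (X,Y,z) in ((.5155,.223,.085),):
    s=.00025;i=np.arange(480)
    Q=np.stack(np.broadcast_arrays((X+.06-i*s)[:,None],(Y+.06-i*s)[None,:],np.array(z)),-1).reshape(-1,3)
    m=cv2.projectPoints(Q,np.array(c['rvec'],float),c['t'],np.array(c['K']),None)[0].reshape(480,480,2).astype(np.float32)
    im=cv2.remap(c['frame'],m[...,0],m[...,1],cv2.INTER_CUBIC); a=im
im2=cv2.imread('pics/top_socket.png')[...,::-1]
save('cmp.png',cv2.resize(np.hstack([a,im2]),(800,400)))
E
```

```text
top 100 0.4979 -0.1892 [18.91277122 19.11376762] 84.50768280029297
top 130 0.4976 -0.1883 [20.64150047 22.77859879] 82.47618103027344
scene 100 0.4969 -0.1893 [17.29692459 17.47864914] 82.40535736083984
scene 130 0.4986 -0.1889 [24.0051136  20.53720665] 82.23483276367188
```

View pics/cmp.png

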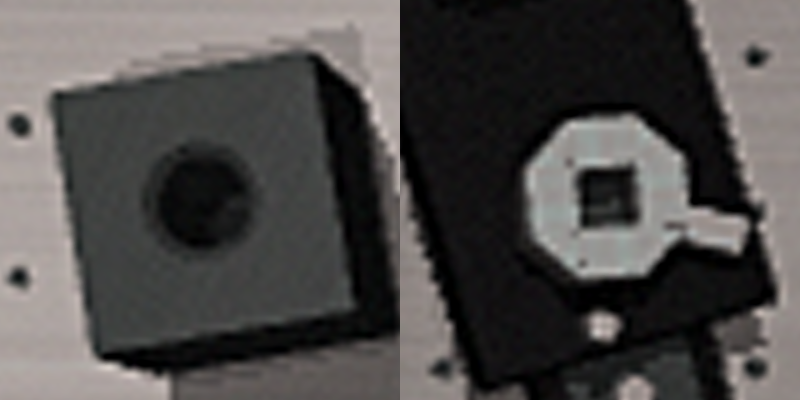

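The hole appears at (203,203) in the left panel, i.e. stand_hole at about (0.5147, 0.2222), which agrees with the grasp. I take the socket as (0.498, -0.1895) and move over it.

```bash
python3 -m creep '{"translation":[[0,0,0],[0,0,0],[0.35,0.1,0],[0.4,0.1,0],[0.292,0.098,0]],"turn":[[0,0,-0.045],[0,0,-0.05],[0,0,0],[0,0,0],[0,0,0]],"grip":[0.1,0.1,0.1,0.1,0.1]}'
python3 -m creep '{"translation":[[0,0,0.25],[0,0,0.2],[0,0,0.05],[0,0,0],[0,0,0]],"turn":[[0,0,0],[0,0,0],[0,0,0],[0,0,0],[0,0,0]],"grip":[0.1,0.1,0.1,0.1,0.1]}'
python3 - <<'E'
from h import *
to([.498,-.1895,.15],95.2)
c=cam('wrist'); save('w3.png',c['frame'][40:340,160:480]); 
c=cam('scene'); f=c['frame']; save('s3.png',cv2.resize(f[150:270,220:340],(600,600),interpolation=cv2.INTER_CUBIC))
E
```

```text
time_s: 8.72
tool_pos: [0.4988, -0.1875, 0.2389]
tool_rot: [180.0, -0.0, 95.4]
force: [0.6, 0.2, -2.5]
grip_width: 0.0181
grasp_force: 50.0
time_s: 9.35
tool_pos: [0.4989, -0.1896, 0.1996]
tool_rot: [179.9, 0.0, 95.3]
force: [0.9, -0.1, -1.5]
grip_width: 0.0175
grasp_force: 50.0
t 9.35 pos [ 0.4989 -0.1896  0.1996] rot [1.7994e+02 2.0000e-02 9.5320e+01] F [ 0.9 -0.1 -1.5] T [-0.03  0.06  0.01] w 0.0175 q7 26.8
shift now [ 0.002 -0.012  0.62 ] turn [0.0003 0.0001 0.0007] shift after turn [ 0.002 -0.011  0.62 ]
```

View pics/s3.png

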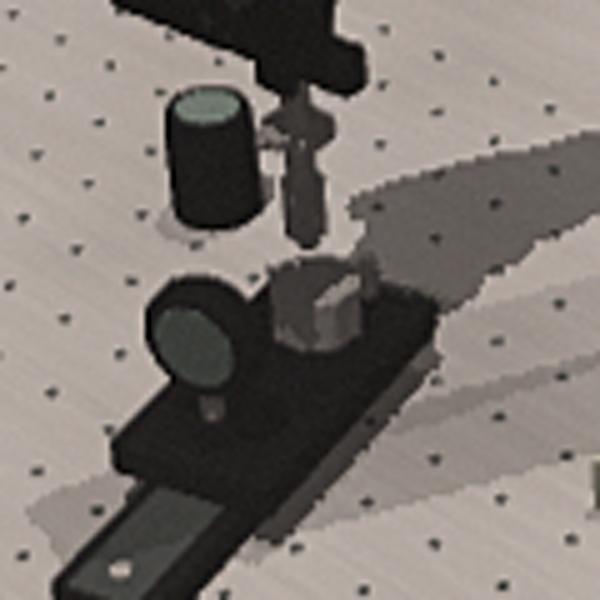

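The tip hangs at (308,245), just above the knob's centre. I descend in small steps and watch the force.

```bash
python3 -m creep '{"translation":[[0,-0.012,0.15],[0,0,0.12],[0,0,0.06],[0,0,0],[0,0,0]],"turn":[[0,0,0],[0,0,0],[0,0,0],[0,0,0],[0,0,0]],"grip":[0.1,0.1,0.1,0.1,0.1]}'
python3 -m creep '{"translation":[[0,0,0.04],[0,0,0.04],[0,0,0]],"turn":[[0,0,0],[0,0,0],[0,0,0]],"grip":[0.1,0.1,0.1]}'
python3 -c "
from h import *
to([.498,-.1895,.152],95.2)"
```

```text
time_s: 10.07
tool_pos: [0.4978, -0.1892, 0.1727]
tool_rot: [180.0, 0.0, 95.4]
force: [0.2, 0.2, -1.8]
grip_width: 0.0175
grasp_force: 50.0
time_s: 10.45
tool_pos: [0.4974, -0.1891, 0.1658]
tool_rot: [-180.0, -0.0, 95.4]
force: [0.3, -0.3, -2.6]
grip_width: 0.0174
grasp_force: 50.0
t 10.45 pos [ 0.4974 -0.1891  0.1658] rot [-1.7997e+02 -1.0000e-02  9.5360e+01] F [ 0.3 -0.3 -2.6] T [-0.07  0.03  0.05] w 0.0174 q7 27.8
shift now [-0.006  0.008  0.172] turn [-0.0002 -0.0001  0.0009] shift after turn [-0.006  0.007  0.172]
```

```bash
python3 -m creep '{"translation":[[0,0,0.05],[0,0,0.05],[0,0,0.04],[0,0,0.02],[0,0,0]],"turn":[[0,0,0],[0,0,0],[0,0,0],[0,0,0],[0,0,0]],"grip":[0.1,0.1,0.1,0.1,0.1]}'
python3 -m creep '{"translation":[[0,0,0.01],[0,0,0.01],[0,0,0]],"turn":[[0,0,0],[0,0,0],[0,0,0]],"grip":[0.1,0.1,0.1]}'
```

```text
time_s: 11.08
tool_pos: [0.4975, -0.1891, 0.1532]
tool_rot: [-180.0, -0.0, 95.4]
force: [-0.5, -0.9, -2.4]
grip_width: 0.0175
grasp_force: 50.0
time_s: 11.45
tool_pos: [0.4978, -0.1892, 0.1519]
tool_rot: [180.0, 0.0, 95.4]
force: [0.8, 0.2, -2.2]
grip_width: 0.0173
grasp_force: 50.0
```

```bash
python3 -m creep '{"translation":[[0,0,0.01],[0,0,0.01],[0,0,0]],"turn":[[0,0,0],[0,0,0],[0,0,0]],"grip":[0.1,0.1,0.1]}'
python3 -m creep '{"translation":[[0,0,0.01],[0,0,0.01],[0,0,0]],"turn":[[0,0,0],[0,0,0],[0,0,0]],"grip":[0.1,0.1,0.1]}'
```

```text
time_s: 11.82
tool_pos: [0.4982, -0.1895, 0.1518]
tool_rot: [179.9, -0.0, 95.4]
force: [-2.1, 0.6, 7.3]
grip_width: 0.0176
grasp_force: 50.0
time_s: 12.2
tool_pos: [0.4987, -0.1897, 0.1516]
tool_rot: [179.8, -0.0, 95.3]
force: [-3.9, 1.7, 16.4]
grip_width: 0.0175
grasp_force: 50.1
```

The key is bottomed: the tip is at 0.048 m with about 16 N on it. I relax slightly and turn clockwise.

```bash
python3 -m creep '{"translation":[[0,0,-0.012],[0,0,0],[0,0,0],[0,0,0],[0,0,0]],"turn":[[0,0,0.0],[0,0,0.025],[0,0,0.03],[0,0,0.03],[0,0,0.03]],"grip":[0.1,0.1,0.1,0.1,0.1]}'
python3 -c "
from h import *
to([.498,-.1895,.152],33)"
python3 -m creep '{"translation":[[0,0,0],[0,0,0],[0,0,0],[0,0,0],[0,0,0]],"turn":[[0,0,0.03],[0,0,0.03],[0,0,0.03],[0,0,0.03],[0,0,0.03]],"grip":[0.1,0.1,0.1,0.1,0.1]}'
python3 -c "
from h import *
to([.498,-.1895,.152],33)"
```

```text
time_s: 12.82
tool_pos: [0.4984, -0.189, 0.1517]
tool_rot: [179.9, -0.1, 74.5]
force: [-3.3, 1.7, 11.7]
grip_width: 0.0175
grasp_force: 50.1
t 12.82 pos [ 0.4984 -0.189   0.1517] rot [ 1.7992e+02 -9.0000e-02  7.4530e+01] F [-3.3  1.7 11.7] T [0.49 1.09 0.13] w 0.0175 q7 7.9
shift now [-0.008 -0.003 -0.004] turn [ 0.0003 -0.0006  0.2307] shift after turn [-0.008  0.003 -0.004]
time_s: 13.45
tool_pos: [0.4989, -0.1891, 0.1517]
tool_rot: [179.9, -0.1, 47.5]
force: [-1.4, 1.8, 10.7]
grip_width: 0.0177
grasp_force: 50.0
t 13.45 pos [ 0.4989 -0.1891  0.1517] rot [ 1.799e+02 -1.400e-01  4.753e+01] F [-1.4  1.8 10.7] T [0.31 0.79 0.15] w 0.0177 q7 -18.6
shift now [-0.011 -0.005 -0.003] turn [ 0.0005 -0.0008  0.0807] shift after turn [-0.012 -0.003 -0.003]
```

```bash
python3 -m creep '{"translation":[[0,0,0],[0,0,0],[0,0,0],[0,0,0],[0,0,0]],"turn":[[0,0,0.02],[0,0,0.02],[0,0,0.02],[0,0,0.01],[0,0,0.01]],"grip":[0.1,0.1,0.1,0.1,0.1]}'
python3 -c "
from h import *
to([.498,-.1895,.152],27)"
python3 -m creep '{"translation":[[0,0,0],[0,0,0],[0,0,0],[0,0,0]],"turn":[[0,0,0.01],[0,0,0.01],[0,0,0.01],[0,0,0]],"grip":[0.1,0.1,0.1,0.1]}'
python3 -c "
from h import *
to([.498,-.1895,.152],27)"
```

```text
time_s: 14.08
tool_pos: [0.4991, -0.1894, 0.1517]
tool_rot: [179.9, -0.2, 33.2]
force: [-1.5, 1.2, 9.4]
grip_width: 0.0174
grasp_force: 50.0
t 14.07 pos [ 0.4991 -0.1894  0.1517] rot [ 1.799e+02 -1.700e-01  3.324e+01] F [-1.5  1.2  9.4] T [0.18 0.66 0.12] w 0.0174 q7 -32.6
shift now [-0.012 -0.006 -0.003] turn [ 0.0005 -0.001   0.0347] shift after turn [-0.013 -0.005 -0.003]
time_s: 14.58
tool_pos: [0.4992, -0.1895, 0.1517]
tool_rot: [179.9, -0.2, 27.9]
force: [-1.7, 0.6, 9.2]
grip_width: 0.0174
grasp_force: 50.0
t 14.57 pos [ 0.4992 -0.1895  0.1517] rot [179.9   -0.18  27.88] F [-1.7  0.6  9.2] T [0.11 0.59 0.1 ] w 0.0174 q7 -37.9
shift now [-0.013 -0.007 -0.003] turn [ 0.0005 -0.001   0.0049] shift after turn [-0.013 -0.007 -0.003]
```

```bash
python3 -m creep '{"translation":[[0,0,0],[0,0,0],[0,0,0]],"turn":[[0,0,0.01],[0,0,0.01],[0,0,0]],"grip":[0.1,0.1,0.1]}'
python3 -c "
from h import *
to([.498,-.1895,.152],22)"
python3 -m creep '{"translation":[[0,0,0],[0,0,0],[0,0,0]],"turn":[[0,0,0.01],[0,0,0.01],[0,0,0]],"grip":[0.1,0.1,0.1]}'
python3 -c "
from h import *
to([.498,-.1895,.152],22)
c=cam('wrist');save('w4.png',c['frame'])
c=cam('scene');save('s4.png',cv2.resize(c['frame'][150:270,220:340],(600,600),interpolation=cv2.INTER_CUBIC))"
```

```text
time_s: 14.95
tool_pos: [0.4992, -0.1896, 0.1517]
tool_rot: [179.9, -0.2, 24.3]
force: [-2.3, 1.2, 9.5]
grip_width: 0.0176
grasp_force: 50.0
t 14.95 pos [ 0.4992 -0.1896  0.1517] rot [179.9   -0.18  24.32] F [-2.3  1.2  9.5] T [0.05 0.61 0.27] w 0.0176 q7 -41.4
shift now [-0.013 -0.007 -0.003] turn [ 0.0005 -0.001   0.0129] shift after turn [-0.013 -0.006 -0.003]
time_s: 15.32
tool_pos: [0.4993, -0.1896, 0.1517]
tool_rot: [179.9, -0.2, 20.8]
force: [-0.8, 1.0, 10.1]
grip_width: 0.0177
grasp_force: 50.4
t 15.32 pos [ 0.4993 -0.1896  0.1517] rot [179.88  -0.18  20.81] F [-0.8  1.  10.1] T [0.   0.54 0.74] w 0.0177 q7 -44.8
shift now [-0.015 -0.007 -0.003] turn [ 0.0007 -0.001  -0.0066] shift after turn [-0.015 -0.007 -0.003]
```

The torque rose from 0.10 to 0.74 N m, so the nose is on the stop. I back off into the middle of the play, lift clear, and check.

```bash
python3 -m creep '{"translation":[[0,0,0],[0,0,0],[0,0,-0.03],[0,0,-0.1],[0,0,-0.15]],"turn":[[0,0,-0.02],[0,0,-0.022],[0,0,0],[0,0,0],[0,0,0]],"grip":[0.1,0.1,0.1,0.1,0.1]}'
python3 -c "
from h import *
to([.498,-.1895,.24],29)"
python3 -m creep '{"translation":[[0,0,-0.2],[0,0,-0.3],[0,0,-0.3],[0,0,-0.1],[0,0,0]],"turn":[[0,0,0],[0,0,0],[0,0,0],[0,0,0],[0,0,0]],"grip":[0.1,0.1,0.1,0.1,0.1]}'
python3 -m creep '{"translation":[[-0.3,0,0],[-0.4,0,0],[-0.3,0,0],[0,0,0],[0,0,0]],"turn":[[0,0,0],[0,0,0],[0,0,0],[0,0,0],[0,0,0]],"grip":[0.1,0.1,0.1,0.1,0.1]}'
python3 - <<'E'
from h import *
to([.515,.2225,.24],29)
c=cam('wrist'); im=rect(c['frame'],c['K'],c['R'],c['t'],.498,-.1895,.074); save('r5.png',np.hstack([im[:, :],cv2.resize(c['frame'][:, 120:520],(400,480))])[:, :800])
E
```

```text
time_s: 16.05
tool_pos: [0.4975, -0.1891, 0.1721]
tool_rot: [180.0, 0.0, 28.2]
force: [-0.3, -0.7, -2.1]
grip_width: 0.0177
grasp_force: 50.0
t 16.05 pos [ 0.4975 -0.1891  0.1721] rot [1.80e+02 3.00e-02 2.82e+01] F [-0.3 -0.7 -2.1] T [-0.15  0.07 -0.02] w 0.0177 q7 -38.6
shift now [ 0.003  0.007 -0.849] turn [ 0.      0.0001 -0.0044] shift after turn [ 0.003  0.007 -0.849]
time_s: 16.68
tool_pos: [0.4976, -0.1891, 0.2443]
tool_rot: [-180.0, -0.0, 28.2]
force: [-0.3, 0.4, -2.8]
grip_width: 0.0178
grasp_force: 50.0
time_s: 17.3
tool_pos: [0.4273, -0.2262, 0.2434]
tool_rot: [-180.0, 0.0, 28.3]
force: [0.5, 0.3, -4.4]
grip_width: 0.0175
grasp_force: 50.0
t 17.3 pos [ 0.4273 -0.2262  0.2434] rot [-179.95    0.     28.26] F [ 0.5  0.3 -4.4] T [-0.07  0.11 -0.  ] w 0.0175 q7 -40.7
shift now [ 3.621 -4.421  0.046] turn [-0.0003  0.     -0.0041] shift after turn [ 3.678 -4.374  0.043]
```

View pics/r5.png

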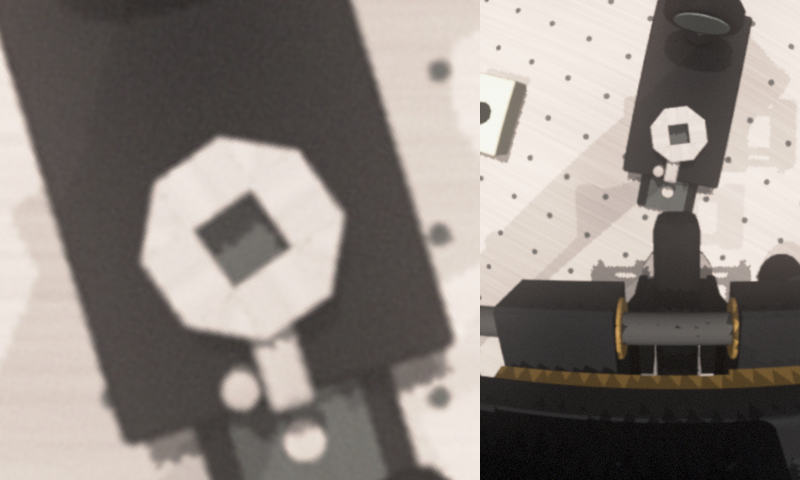

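The left panel shows the nose (283,370) against the post (240,390), and the key is still upright in the grip. Now back to the stand.

```bash
python3 -m creep '{"translation":[[0.177,-0.216,0],[0.354,-0.431,0],[0.354,-0.431,0],[0.354,-0.431,0],[0.354,-0.431,0]],"turn":[[0,0,0],[0,0,0],[0,0,0],[0,0,0],[0,0,0]],"grip":[0.1,0.1,0.1,0.1,0.1]}'
python3 -m creep '{"translation":[[0.354,-0.431,0],[0.354,-0.431,0],[0.354,-0.431,0],[0.354,-0.431,0],[0.354,-0.431,0]],"turn":[[0,0,0],[0,0,0],[0,0,0],[0,0,0],[0,0,0]],"grip":[0.1,0.1,0.1,0.1,0.1]}'
python3 -m creep '{"translation":[[0.177,-0.216,0],[0.089,-0.109,0],[0,0,0],[0,0,0]],"turn":[[0,0,0],[0,0,0],[0,0,0],[0,0,0]],"grip":[0.1,0.1,0.1,0.1]}'
python3 - <<'E'
from h import *
to([.5155,.2228,.119],28.3)
E
```

```text
time_s: 17.98
tool_pos: [0.4665, -0.0276, 0.2435]
tool_rot: [180.0, 0.0, 28.3]
force: [1.2, -0.9, -2.4]
grip_width: 0.0175
grasp_force: 50.0
time_s: 18.6
tool_pos: [0.5093, 0.1916, 0.2429]
tool_rot: [180.0, 0.1, 28.3]
force: [0.5, 1.0, -2.0]
grip_width: 0.0177
grasp_force: 50.0
time_s: 19.1
tool_pos: [0.516, 0.2199, 0.2441]
tool_rot: [180.0, 0.0, 28.1]
force: [-0.1, 0.2, -1.8]
grip_width: 0.0176
grasp_force: 50.0
t 19.1 pos [0.516  0.2199 0.2441] rot [1.7997e+02 1.0000e-02 2.8080e+01] F [-0.1  0.2 -1.8] T [-0.05  0.1  -0.01] w 0.0176 q7 -85.4
shift now [ 0.012 -0.036  1.564] turn [ 0.0002  0.     -0.0012] shift after turn [ 0.012 -0.035  1.564]
```

Now I lower it, correcting the small offset, and watch for collar contact.

```bash
python3 -m creep '{"translation":[[0.012,-0.036,0.1],[0,0,0.25],[0,0,0.15],[0,0,0],[0,0,0]],"turn":[[0,0,0],[0,0,0],[0,0,0],[0,0,0],[0,0,0]],"grip":[0.1,0.1,0.1,0.1,0.1]}'
python3 -m creep '{"translation":[[0,0,0.2],[0,0,0.3],[0,0,0.3],[0,0,0.15],[0,0,0]],"turn":[[0,0,0],[0,0,0],[0,0,0],[0,0,0],[0,0,0]],"grip":[0.1,0.1,0.1,0.1,0.1]}'
python3 -m creep '{"translation":[[0,0,0.04],[0,0,0.02],[0,0,0]],"turn":[[0,0,0],[0,0,0],[0,0,0]],"grip":[0.1,0.1,0.1]}'
python3 -m creep '{"translation":[[0,0,0.02],[0,0,0.01],[0,0,0]],"turn":[[0,0,0],[0,0,0],[0,0,0]],"grip":[0.1,0.1,0.1]}'
```

```text
time_s: 19.73
tool_pos: [0.5155, 0.2249, 0.2045]
tool_rot: [-180.0, -0.1, 28.2]
force: [0.1, 0.2, -2.3]
grip_width: 0.0174
grasp_force: 50.0
time_s: 20.35
tool_pos: [0.5146, 0.2245, 0.1269]
tool_rot: [180.0, 0.1, 28.2]
force: [-0.4, 0.0, -2.2]
grip_width: 0.0178
grasp_force: 50.0
time_s: 20.72
tool_pos: [0.5154, 0.225, 0.1235]
tool_rot: [-180.0, -0.0, 28.2]
force: [-0.4, -0.5, -2.1]
grip_width: 0.0177
grasp_force: 50.0
time_s: 21.1
tool_pos: [0.5151, 0.2249, 0.1207]
tool_rot: [-180.0, 0.0, 28.2]
force: [-0.8, -0.6, -2.9]
grip_width: 0.0179
grasp_force: 50.0
```

```bash
python3 -m creep '{"translation":[[-0.012,0.02,0.01],[0,0,0.01],[0,0,0]],"turn":[[0,0,0],[0,0,0],[0,0,0]],"grip":[0.1,0.1,0.1]}'
python3 -m creep '{"translation":[[0,0,0.01],[0,0,0.005],[0,0,0]],"turn":[[0,0,0],[0,0,0],[0,0,0]],"grip":[0.1,0.1,0.1]}'
```

```text
time_s: 21.48
tool_pos: [0.515, 0.223, 0.1191]
tool_rot: [-180.0, 0.0, 28.2]
force: [0.3, -0.4, -3.0]
grip_width: 0.0178
grasp_force: 50.0
time_s: 21.85
tool_pos: [0.5152, 0.223, 0.1189]
tool_rot: [-180.0, -0.0, 28.2]
force: [-2.8, -1.6, 5.0]
grip_width: 0.0178
grasp_force: 50.0
```

The collar is seated (+5 N at the same height as before), so I release and rise.

```bash
python3 -m creep '{"translation":[[0,0,0],[0,0,0],[0,0,0],[0,0,0],[0,0,0]],"turn":[[0,0,0],[0,0,0],[0,0,0],[0,0,0],[0,0,0]],"grip":[0.3,0.5,0.7,1,1]}'
python3 -m creep '{"translation":[[0,0,0],[0,0,0],[0,0,0],[0,0,0],[0,0,0]],"turn":[[0,0,0],[0,0,0],[0,0,0],[0,0,0],[0,0,0]],"grip":[1,1,1,1,1]}'
python3 -m creep '{"translation":[[0,0,-0.15],[0,0,-0.3],[0,0,-0.5],[0,0,-0.5],[0,0,-0.3]],"turn":[[0,0,0],[0,0,0],[0,0,0],[0,0,0],[0,0,0]],"grip":[1,1,1,1,1]}'
python3 -m creep '{"translation":[[-0.5,0,0],[-0.5,0,0],[-0.3,0,0],[0,0,0],[0,0,0]],"turn":[[0,0,0],[0,0,0],[0,0,0],[0,0,0],[0,0,0]],"grip":[1,1,1,1,1]}'
python3 - <<'E'
from h import *
a=cam('top')['frame'];b=cam('scene'); S=cloud(b)
m=(abs(S[...,0]-.515)<.07)&(abs(S[...,1]-.223)<.07)
for z0,z1 in((.143,.17),(.0885,.096),(.08,.0875)):
    q=S[m&(S[...,2]>z0)&(S[...,2]<z1)]; print(q.mean(0).round(4) if len(q) else 0,len(q))
    if len(q)>8: print(cv2.minAreaRect((q[:,:2]*1000).astype(np.float32)))
save('fin.png',np.hstack([a[200:340,130:510][:, :],b['frame'][160:330,220:500][:140]]))
E
```

```text
time_s: 22.48
tool_pos: [0.5151, 0.223, 0.1178]
tool_rot: [180.0, -0.0, 28.2]
force: [0.2, -0.2, 0.3]
grip_width: 0.0583
grasp_force: 0.0
time_s: 23.1
tool_pos: [0.5151, 0.223, 0.1179]
tool_rot: [-180.0, -0.0, 28.2]
force: [-0.3, -0.0, -0.5]
grip_width: 0.0866
grasp_force: 0.0
time_s: 23.72
tool_pos: [0.516, 0.2232, 0.2614]
tool_rot: [-180.0, -0.2, 28.2]
force: [0.2, 0.1, -0.6]
grip_width: 0.0868
grasp_force: 0.0
time_s: 24.35
tool_pos: [0.4242, 0.1742, 0.2587]
tool_rot: [-180.0, -0.1, 28.2]
force: [0.7, 0.5, -0.8]
grip_width: 0.0866
grasp_force: 0.0
[0.5178 0.2267 0.1495] 225
((515.83349609375, 224.90036010742188), (92.2286376953125, 18.468589782714844), 28.5257511138916)
[0.5184 0.228  0.0911] 140
((516.402587890625, 223.94091796875), (75.17858123779297, 77.32083129882812), 14.171455383300781)
[0.5212 0.2283 0.0848] 572
((513.8948974609375, 223.0741424560547), (87.16378784179688, 82.40956115722656), 9.828852653503418)
```

View pics/fin.png

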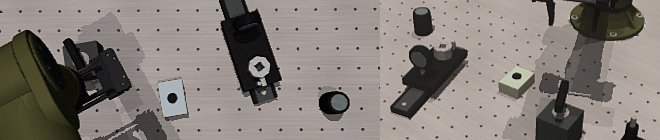

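The key stands upright in the stand with its collar at the same height as at the start. The knob is on its stop, and the sensor and tube stand where they were. I hand in.

```bash
python3 -c "
from cell import env
print(env.sign_off())"
```

```text
the job is handed in; nothing more can be done
None
```

The clamp knob was turned clockwise with the key fully in until its nose met the stop post (torque rose to 0.74 N m); the key is back upright in its stand, released, and the job was handed in at about 24 s with the verdict not shown.

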